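# Wipe the trimming tray clean into its trough and close it

### The job

The six plaster chips trimmed off the casts lie scattered over the plate of the grey tray. Take the scraper block by its wooden grip and wipe every chip over the plate's open edge into the trough, moving the chips with the scraper only and never with the fingers. Then stand the scraper back in its wooden rest, shut the trough's lid fully, and leave the other things on the desk where they are.

Things in the scene. Friction and masses are not known exactly. Their poses are not given: they have to be found in the camera images.
- tray: grey tray, fixed, 200 (x) x 285 mm (y). Origin: centre of its underside on the desk, z up. Plate: 34 mm above the desk, x -95..95, y -137.5..77.5 mm, with rims 7 mm high, 5 mm thick on both x sides and the -y side. At y = 77.5 its open edge drops into the trough: inside x -95..95, y 77.5..137.5 mm, floor at z = 8 mm; outer wall (5 mm) as high as the plate.
- lid (a joint): aluminium lid of the trough, 200 x 68 x 4 mm; its hinge line runs along tray x at tray y = 142.5, z = 35 mm. Angle in rad: 0 is shut (flat over the trough), grows as the lid opens up and outwards, 1.57 upright, stop at 2.0 (leaning outwards). The hinge is stiff: the lid stays where it is left.
- lid_edge (a point): middle of the free edge of the lid, 68 mm from the hinge line, where a black thumb tab, 44 mm long, stands out 13 mm further
- scraper: scraper block: black rubber sole 112 x 24 x 11 mm, above it an aluminium carrier 112 x 28 x 5 mm, on top a light wooden grip 84 x 20 mm with rounded edges, from 15 to 49 mm above the underside. Origin: centre of the underside; x along its 112 mm length, z up. It stands in its rest at the start.
- rest: scraper rest: low dark wooden tray lined with cork, fixed to the desk on the right; inside 124 x 40 mm (x, y), floor 6 mm above the desk, walls 6 mm thick, 14 mm high. Origin: centre of its underside; x along its length.
- chip_1: off-white broken plaster chip, about 24 x 20 mm and 10 mm thick, lying on the tray's plate; origin at its middle
- chip_2: off-white broken plaster chip, about 24 x 20 mm and 11 mm thick, lying on the tray's plate; origin at its middle
- chip_3: off-white broken plaster chip, about 24 x 20 mm and 9 mm thick, lying on the tray's plate; origin at its middle
- chip_4: off-white broken plaster chip, about 24 x 20 mm and 10 mm thick, lying on the tray's plate; origin at its middle
- chip_5: off-white broken plaster chip, about 24 x 20 mm and 12 mm thick, lying on the tray's plate; origin at its middle
- chip_6: off-white broken plaster chip, about 24 x 20 mm and 9 mm thick, lying on the tray's plate; origin at its middle
- clear_jar: clear plastic jar with a grey lid, 58 mm across, 98 mm high, standing to the far right; leave alone
- stapler: stapler with blue arm, 36 x 140 x 43 mm, lying on the right; leave alone
- powder_brush: brush with red handle, 17 x 144 x 17 mm, lying near the robot; leave alone
- marker: white marker pen with black cap, 17 x 135 x 16 mm, lying on the far right of the desk; leave alone
- sample_tube: sample tube with red cap, 17 x 80 x 17 mm, lying near the robot on the left; leave alone
There are look-alikes about, which are no part of the job. There is more than one size of the rest; the one meant has the size given above.

How it is judged:
On the way, in this order (a step that is already met when the one before it is completed fails the run):
1. all six chips lie in the open trough (y of chip_1 in the frame of tray between 0.0775 and 0.1375 m and x of chip_1 in the frame of tray between -0.095 and 0.095 m and z of chip_1 in the frame of tray between 0 and 0.032 m and y of chip_2 in the frame of tray between 0.0775 and 0.1375 m and x of chip_2 in the frame of tray between -0.095 and 0.095 m and z of chip_2 in the frame of tray between 0 and 0.032 m and y of chip_3 in the frame of tray between 0.0775 and 0.1375 m and x of chip_3 in the frame of tray between -0.095 and 0.095 m and z of chip_3 in the frame of tray between 0 and 0.032 m and y of chip_4 in the frame of tray between 0.0775 and 0.1375 m and x of chip_4 in the frame of tray between -0.095 and 0.095 m and z of chip_4 in the frame of tray between 0 and 0.032 m and y of chip_5 in the frame of tray between 0.0775 and 0.1375 m and x of chip_5 in the frame of tray between -0.095 and 0.095 m and z of chip_5 in the frame of tray between 0 and 0.032 m and y of chip_6 in the frame of tray between 0.0775 and 0.1375 m and x of chip_6 in the frame of tray between -0.095 and 0.095 m and z of chip_6 in the frame of tray between 0 and 0.032 m and value of joint lid above 0.8 rad), for 0.2 s.
2. the trough's lid is shut (value of joint lid below 0.06 rad), for 0.2 s.
At the end, for the whole second after the job is handed in: All six chips lie still in the trough (between its walls, below the plate), the lid is shut (less than 0.06 rad open), and the scraper stands upright and still on the floor of its rest, inside its walls (either way round) (y of chip_1 in the frame of tray between 0.0775 and 0.1375 m and x of chip_1 in the frame of tray between -0.095 and 0.095 m and z of chip_1 in the frame of tray between 0 and 0.032 m and y of chip_2 in the frame of tray between 0.0775 and 0.1375 m and x of chip_2 in the frame of tray between -0.095 and 0.095 m and z of chip_2 in the frame of tray between 0 and 0.032 m and y of chip_3 in the frame of tray between 0.0775 and 0.1375 m and x of chip_3 in the frame of tray between -0.095 and 0.095 m and z of chip_3 in the frame of tray between 0 and 0.032 m and y of chip_4 in the frame of tray between 0.0775 and 0.1375 m and x of chip_4 in the frame of tray between -0.095 and 0.095 m and z of chip_4 in the frame of tray between 0 and 0.032 m and y of chip_5 in the frame of tray between 0.0775 and 0.1375 m and x of chip_5 in the frame of tray between -0.095 and 0.095 m and z of chip_5 in the frame of tray between 0 and 0.032 m and y of chip_6 in the frame of tray between 0.0775 and 0.1375 m and x of chip_6 in the frame of tray between -0.095 and 0.095 m and z of chip_6 in the frame of tray between 0 and 0.032 m and linear speed of each of chip_1, chip_2, chip_3, chip_4, chip_5, chip_6, scraper below 0.02 m/s and x of scraper in the frame of rest between -0.012 and 0.012 m and y of scraper in the frame of rest between -0.011 and 0.011 m and z of scraper in the frame of rest below 0.01 m and angle between scraper's own z axis and vertical below 0.12 rad and value of joint lid below 0.06 rad); the robot touches nothing.
It fails at once if the fingers or the arm touch a chip (more than 0.5 N) (contact force between any of the fingers, the arm and chip_1 above 0.5 N or contact force between any of the fingers, the arm and chip_2 above 0.5 N or contact force between any of the fingers, the arm and chip_3 above 0.5 N or contact force between any of the fingers, the arm and chip_4 above 0.5 N or contact force between any of the fingers, the arm and chip_5 above 0.5 N or contact force between any of the fingers, the arm and chip_6 above 0.5 N).
It fails at once if a bystander (jar, stapler, brush, marker or sample tube) is moved more than 30 mm (distance of any of clear_jar, stapler, powder_brush, marker, sample_tube from where it was at the start of the episode above 0.03 m).
It also fails if it takes over 72 s, if anything falls off the work surface, if the arm or the gripper's body presses on something with over 40 N, if the wrist force passes 120 N, or if a joint passes its speed limit or range.

### The arm

A 6-joint arm with a two-finger parallel gripper is mounted at the origin on a cart in front of the work surface, level with it; the furniture and walls round the work are solid. World frame = base frame: x ahead of the robot, y to its left, z up, the work surface at z = 0. Lengths are in m, angles in rad, forces in N, time in s.
With the tool pointing down it reaches from about 0.3 to 0.875 m from the base axis. Payload 6.4 kg.
Tool frame: the origin (TCP) lies at the very end of the fingers, on their centre line; the grasp point (between the pads) lies 19 mm behind it (pinch_z is the distance from the TCP to the grasp point, in m); y points along the fingers, x is the direction in which the jaws open and shut, and the axes are right-handed (so a half turn about y gives the same grasp; the last joint's range is limited). The gripper opens to 85 mm and grips with 20 to 120 N. Pads are 22 mm wide; open, the fingers measure 114 mm over their backs; the gripper's body (76 mm by 85 mm) begins 54 mm behind the grasp point. The pads swing forward as they close: fully open they stand 13 mm farther back than shut.
Start: joints at [0.951, 0.181, 1.607, -0, 1.354, -0.206], TCP at [0.231, 0.526, 0.231] pointing down, gripper open.
Joint ranges: [-2.99, 2.99], [-0.89, 2.07], [0.3, 2.58], [-1.14, 4.28], [0, 2.63], [-3.12, 3.12]. Speed limits (rad/s): [2.57, 2.57, 3.01, 3.14, 3.14, 3.14].

### API

Orientations are given as a unit quaternion [w, x, y, z].
In Python, from rig import read_state, capture, hand_in, recognise, silhouettes, pinpoint, pinch_z gives the robot as it stands.
- The arm moves only by the shell command python3 -m handwheel 'ROWS' [FORCE]. ROWS is JSON, a list of rows, each an object of numbers: "dx", "dy", "dz": the shift along the world's x, y, z each as a share of 20 cm, from -1 to 1; "wx", "wy", "wz": the turn, a rotation vector about the world's x, y, z each as a share of 60 degrees, from -1 to 1; "gripper": the opening, from -1 (shut) to 1 (fully open). A call has exactly 10 rows; each row shifts and turns the commanded pose from where the row before left it; what a row does not reach is not made up. A row lasts 1/8 s, in which the tool goes at most 62.5 mm and 10.7 degrees, less where a joint would pass 70% of its speed; a pose out of reach is approached as far as the arm can. A call with a number of a shift or a turn outside -1 to 1 is refused whole. A call with a gripper value outside its range is refused whole. The fingers move at their own pace and stop on an object; FORCE is the grip in N (left out, the last holds). Time passes only in rows, so rows that do not move let the fingers close, or fill a call up. It gives the time, the measured TCP pose, the force and the opening at its end, in the units of the state.
- read_state(): the state, without advancing time (a new reading comes with each control period).
- capture(name): name is "scene" or "top" or "wrist"; returns a dict with "img" (400x640x3 uint8, red, green, blue), "camera_matrix" (3x3 intrinsics, pixels), "R" (3x3) and "t" (3): a world point X has camera coordinates R X + t; the wrist camera has in their place "hand_eye" (4x4, takes a point from camera to tool coordinates, whose origin is the TCP and whose axes are the tool frame's). Camera axes: x right, y down, z forward; pixel columns grow to the right and rows downward; lengths in m; the calibration is good to about 2 mm. A picture is of the moment at which its call begins: read the wrist's pose just before it. There is no depth.
- hand_in(): hands the job in, once; it reports no verdict.
Trained networks look in the newest picture that a camera, given by its name, has taken for a name from the list of things; names that differ only in an ending like _2 or _b are one class to them, and where a whole thing is asked for, a point or a joint stands for the part that bears it (a point fixed in the world has none). Each returns a list of dicts, best first, with "score" (0 to 1); they miss things now and then, are a little off and sometimes report something else, mostly with a low value. They report only what shows in the picture. A call takes as long as a camera call. They do not tell look-alikes from the thing itself.
- recognise(camera, thing): "bbox" ([centre column, centre row, width, height] in pixels, round what is visible of it).
- silhouettes(camera, thing): "pixels" (400x640 bool, what is visible of it) and "bbox" ([centre column, centre row, width, height] in pixels, round what is visible of it).
- pinpoint(camera, thing): "location" ([column, row] in pixels: a listed point, or the origin of a listed thing).
The state is a dict: "clock": time; "joint_positions": joint angles; "dq": joint speeds; "effort": joint torques, N m; "eef_pos": TCP position; "eef_rot": TCP orientation; "force": force on the tool from outside, world axes, zero at the start; "torque": the same for the moment, N m; "opening": finger opening in m.
Only numpy, scipy, OpenCV 4.12 (cv2) and the standard library are available. Lean on these libraries where they do the work, as an engineer would, in place of code of your own. Each camera call takes 0.05 s, during which the arm holds its last target. There are 200 camera calls.

## Working session

There is one attempt and no reset: what is moved stays moved. The work goes in short steps, Python scripts to look and compute and a shell command to move; the robot and the scene stay as the last step left them, time stands still between calls to the robot, and variables do not carry over. Pictures are saved under pics/ and viewed, about 8 in all and at most 12, crops included, and the job is handed in when it is done.

```bash
mkdir -p pics
cat > h.py <<'E'
import numpy as np, cv2
from rig import *
def ray(c,px):
    K=np.array(c["camera_matrix"]);R=np.array(c["R"]);t=np.array(c["t"])
    d=R.T@np.linalg.inv(K)@np.array([px[0],px[1],1.]);return -R.T@t,d
def at_z(c,px,z):
    o,d=ray(c,px);return o+d*(z-o[2])/d[2]
def proj(c,X):
    X=np.atleast_2d(X);p=(np.array(c["R"])@X.T).T+np.array(c["t"]);p=(np.array(c["camera_matrix"])@p.T).T
    return p[:,:2]/p[:,2:]
def save(c,n): cv2.imwrite(n,c["img"][:,:,::-1])
E
cat > a.py <<'E'
from h import *
s=read_state();print(s)
Z={"tray":.0,"lid_edge":.1,"scraper":.006,"rest":0,"chip_1":.039,"clear_jar":.05,"stapler":.02,"powder_brush":.008,"marker":.008,"sample_tube":.008}
for cam in ("top","scene"):
    c=capture(cam);save(c,f"pics/{cam}1.png")
    print(cam,"campos",ray(c,(0,0))[0].round(3))
    for n,z in Z.items():
        for r in pinpoint(cam,n)[:8]:
            if r["score"]>.3:print(n,round(r["score"],2),np.round(r["location"],0),at_z(c,r["location"],z).round(3))
E
python3 a.py
```

```text
{'clock': 0.0, 'joint_positions': array([ 9.50680289e-01,  1.81545259e-01,  1.60802582e+00,  1.61220597e-05,
        1.35377565e+00, -2.06280068e-01]), 'dq': array([ 0.00035623,  0.00066729, -0.00131165, -0.00014845,  0.00115784,
       -0.00041968]), 'effort': array([-5.31097467e-04, -4.44884741e+01, -3.51335227e+01, -4.69856477e-04,
        9.47392109e-03,  1.15741273e-05]), 'eef_pos': array([0.23086185, 0.52601509, 0.23037317]), 'eef_rot': array([-0.59183678,  0.59227747,  0.38603117, -0.38719061]), 'force': array([-0.24201742,  0.34903759, -0.40838334]), 'torque': array([ 0.03058805, -0.03228905, -0.00437514]), 'opening': 0.08507696125247433}
top campos [ 0.415 -0.108  1.199]
tray 0.73 [268. 178.] [ 0.57  -0.006  0.   ]
tray 0.36 [444. 142.] [ 0.658 -0.478  0.   ]
scraper 0.78 [398. 194.] [ 0.52  -0.347  0.006]
rest 0.95 [436. 252.] [ 0.365 -0.444  0.   ]
rest 0.83 [398. 194.] [ 0.519 -0.351  0.   ]
chip_1 0.59 [266. 182.] [ 0.555 -0.004  0.039]
chip_1 0.58 [295. 184.] [ 0.547 -0.079  0.039]
chip_1 0.5 [258. 155.] [0.624 0.015 0.039]
chip_1 0.42 [293. 162.] [ 0.606 -0.075  0.039]
[... 609 characters left out ...]
0.89 [398. 262.] [ 0.497 -0.355  0.006]
scraper 0.61 [212. 195.] [0.353 0.233 0.006]
rest 0.68 [392. 318.] [ 0.362 -0.442  0.   ]
rest 0.67 [398. 262.] [ 0.503 -0.351  0.   ]
chip_1 0.62 [310. 189.] [0.551 0.003 0.039]
chip_1 0.57 [288. 191.] [0.498 0.038 0.039]
chip_1 0.52 [320. 206.] [ 0.505 -0.089  0.039]
chip_1 0.41 [325. 198.] [ 0.545 -0.064  0.039]
chip_1 0.38 [344. 196.] [ 0.591 -0.094  0.039]
clear_jar 0.86 [407. 216.] [ 0.612 -0.292  0.05 ]
clear_jar 0.74 [398. 263.] [ 0.449 -0.385  0.05 ]
stapler 0.85 [483. 259.] [ 0.626 -0.488  0.02 ]
powder_brush 0.82 [308. 274.] [ 0.324 -0.244  0.008]
marker 0.91 [438. 290.] [ 0.481 -0.468  0.008]
sample_tube 0.43 [211. 197.] [0.345 0.22  0.008]
```

Run:
```python
import cv2
a=cv2.imread("pics/top1.png")[90:290,150:490];cv2.imwrite("pics/top1c.png",cv2.resize(a,None,fx=2.35,fy=2.35,interpolation=cv2.INTER_CUBIC))
a=cv2.imread("pics/scene1.png")[100:350,150:550];cv2.imwrite("pics/scene1c.png",cv2.resize(a,None,fx=2,fy=2,interpolation=cv2.INTER_CUBIC))
```

```text
(no output)
```

View pics/top1c.png

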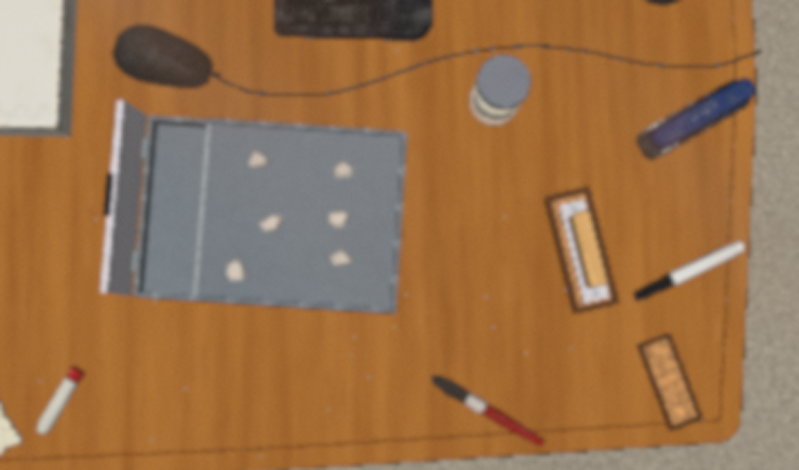

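View pics/scene1c.png

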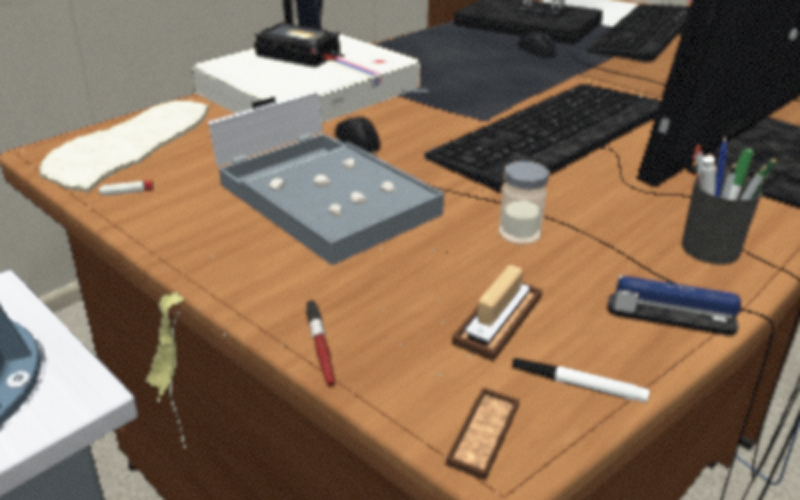

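Run:
```python
from h import *
c=capture("top")
f=lambda p:(150+p[0]/2.35,90+p[1]/2.35)
for n,z,ps in [("tray",.041,[(405,132),(393,311)]),("trayL",.034,[(152,118),(137,294)]),("platedge",.034,[(209,124),(194,298)]),("rest",.014,[(546,198),(588,188),(616,300),(576,311)]),("grip",.055,[(568,213),(588,210),(608,283),(588,288)]),("jar",.098,[(503,82)]),("lidtop",.1,[(120,100),(102,293)])]:
    P=np.array([at_z(c,f(p),z) for p in ps])[:,:2];print(n,P.round(3).tolist(),P.mean(0).round(3))
s=silhouettes("top","rest")
for r in s[:2]:
    m=r["pixels"].astype("uint8");ps=cv2.minAreaRect(cv2.findNonZero(m));b=cv2.boxPoints(ps);P=np.array([at_z(c,p,.014) for p in b])[:,:2]
    print("rest",r["score"],P.round(3).tolist(),P.mean(0),np.linalg.norm(P[1]-P[0]),np.linalg.norm(P[2]-P[1]))
for r in silhouettes("top","scraper")[:1]:
    m=r["pixels"].astype("uint8");b=cv2.boxPoints(cv2.minAreaRect(cv2.findNonZero(m)));P=np.array([at_z(c,p,.02) for p in b])[:,:2]
    print("scr",r["score"],P.round(3).tolist(),P.mean(0))
```

```text
tray [[0.644, -0.15], [0.448, -0.133]] [ 0.546 -0.141]
trayL [[0.666, 0.128], [0.472, 0.144]] [0.569 0.136]
platedge [[0.658, 0.065], [0.467, 0.083]] [0.562 0.074]
rest [[0.571, -0.308], [0.582, -0.355], [0.456, -0.382], [0.444, -0.337]] [ 0.513 -0.345]
grip [[0.549, -0.324], [0.552, -0.346], [0.473, -0.365], [0.468, -0.343]] [ 0.51  -0.344]
jar [[0.684, -0.252]] [ 0.684 -0.252]
lidtop [[0.671, 0.147], [0.471, 0.166]] [0.571 0.156]
rest 0.94 [[0.574, -0.302], [0.586, -0.358], [0.451, -0.385], [0.439, -0.33]] [ 0.51249431 -0.34353302] 0.0569602723943313 0.13840430292735872
rest 0.82 [[0.406, -0.401], [0.42, -0.44], [0.326, -0.474], [0.312, -0.435]] [ 0.36594621 -0.43745274] 0.042177420782043874 0.10042064364986064
scr 0.7 [[0.56, -0.313], [0.569, -0.347], [0.46, -0.376], [0.451, -0.342]] [ 0.51009243 -0.3447911 ]
```

```bash
cat >> h.py <<'E'
from scipy.spatial.transform import Rotation as Ro
def pose():
    s=read_state();q=np.array(s["eef_rot"]);return np.array(s["eef_pos"]),Ro.from_quat(q[[1,2,3,0]]).as_matrix(),s
YT=-0.085;CT=np.array([.5575,-.0025])
def go(target,yaw,q=True):
    """yaw = world direction wanted for scraper x (tool y axis, mod pi)"""
    p,R,s=pose();yw=np.arctan2(R[1,1],R[0,1]);d=(yaw-yw+np.pi/2)%np.pi-np.pi/2
    tilt=Ro.align_vectors([[0,0,-1]],[R[:,2]])[0].as_rotvec()
    print("clock",s["clock"],"pos",p.round(4),"yaw",round(yw,3),"d units",((np.array(target)-p)/.2).round(3),"wz units",round(d/np.radians(60),3),"tilt",tilt.round(3),"F",s["force"].round(1),"op",round(s["opening"],4))
def T(x,y,z=0,yaw=YT,c=None):
    c=CT if c is None else c
    return np.array([c[0]+x*np.cos(yaw)-y*np.sin(yaw),c[1]+x*np.sin(yaw)+y*np.cos(yaw),z])
E
python3 -c "
from h import *
go([.511,-.344,.2],.22)
p,R,s=pose();print(R.round(2))
for w in [(.555,-.004),(.547,-.079),(.624,.015),(.606,-.075),(.512,-.074),(.493,.03)]:
    d=np.array(w)-CT;print((d[0]*np.cos(YT)+d[1]*np.sin(YT)).round(3),(-d[0]*np.sin(YT)+d[1]*np.cos(YT)).round(3))
"
```

```text
clock 1.25 pos [0.2312 0.5265 0.2313] yaw 2.284 d units [ 1.399 -4.352 -0.156] wz units 1.029 tilt [-0.632 -1.438  0.   ] F [-0.5  0.  -0.4] op 0.0855
[[ 0.4  -0.   -0.92]
 [ 0.92  0.    0.4 ]
 [ 0.   -1.    0.  ]]
-0.002 -0.002
-0.004 -0.077
0.065 0.023
0.054 -0.068
-0.039 -0.075
-0.067 0.027
```

```bash
sed -i 's/yw=np.arctan2(R\[1,1\],R\[0,1\])/yw=np.arctan2(R[1,2],R[0,2])/; s/\[R\[:,2\]\])\[0\]/[R[:,1]])[0]/' h.py
python3 -m handwheel '[{"dx":0.15,"dy":-0.25,"wz":0.1,"gripper":1},{"dx":0.15,"dy":-0.25,"wz":0.1,"gripper":1},{"dx":0.15,"dy":-0.25,"wz":0.1,"gripper":1},{"dx":0.15,"dy":-0.25,"wz":0.1,"gripper":1},{"dx":0.15,"dy":-0.25,"wz":0.1,"gripper":1},{"dx":0.15,"dy":-0.25,"wz":0.1,"gripper":1},{"dx":0.15,"dy":-0.25,"gripper":1},{"dx":0.1,"dy":-0.25,"gripper":1},{"dy":-0.25,"gripper":1},{"dy":-0.25,"gripper":1}]' 60
python3 -c "
from h import *
go([.511,-.344,.2],.22)"
```

```text
clock 1.25 pos [0.2312 0.5265 0.2313] yaw 2.728 d units [ 1.399 -4.352 -0.156] wz units 0.605 tilt [-0. -0.  0.] F [-0.5  0.  -0.4] op 0.0855invalid input at $[0]: expected keys dx, dy, dz, wx, wy, wz, gripper
```

```bash
python3 -m handwheel '[{"dx":0.15,"dy":-0.25,"dz":0,"wx":0,"wy":0,"wz":0.1,"gripper":1},{"dx":0.15,"dy":-0.25,"dz":0,"wx":0,"wy":0,"wz":0.1,"gripper":1},{"dx":0.15,"dy":-0.25,"dz":0,"wx":0,"wy":0,"wz":0.1,"gripper":1},{"dx":0.15,"dy":-0.25,"dz":0,"wx":0,"wy":0,"wz":0.1,"gripper":1},{"dx":0.15,"dy":-0.25,"dz":0,"wx":0,"wy":0,"wz":0.1,"gripper":1},{"dx":0.15,"dy":-0.25,"dz":0,"wx":0,"wy":0,"wz":0.1,"gripper":1},{"dx":0.15,"dy":-0.25,"dz":0,"wx":0,"wy":0,"wz":0,"gripper":1},{"dx":0.1,"dy":-0.25,"dz":0,"wx":0,"wy":0,"wz":0,"gripper":1},{"dx":0,"dy":-0.25,"dz":0,"wx":0,"wy":0,"wz":0,"gripper":1},{"dx":0,"dy":-0.25,"dz":0,"wx":0,"wy":0,"wz":0,"gripper":1}]' 60
python3 -c "
from h import *
go([.511,-.344,.2],.22)"
```

```text
clock: 2.5
eef_pos: [0.4612, 0.0248, 0.2314]
eef_rot: [-0.443, 0.444, 0.551, -0.551]
force: [-0.2, -0.5, -0.5]
opening: 0.0857
clock 2.5 pos [0.4612 0.0248 0.2314] yaw -2.927 d units [ 0.249 -1.844 -0.157] wz units 0.005 tilt [0. 0. 0.] F [-0.2 -0.5 -0.5] op 0.0857
```

```bash
python3 -m handwheel '[{"dx":0.05,"dy":-0.23,"dz":0,"wx":0,"wy":0,"wz":0,"gripper":1},{"dx":0.05,"dy":-0.23,"dz":0,"wx":0,"wy":0,"wz":0,"gripper":1},{"dx":0.05,"dy":-0.23,"dz":0,"wx":0,"wy":0,"wz":0,"gripper":1},{"dx":0.05,"dy":-0.23,"dz":0,"wx":0,"wy":0,"wz":0,"gripper":1},{"dx":0.05,"dy":-0.23,"dz":0,"wx":0,"wy":0,"wz":0,"gripper":1},{"dx":0,"dy":-0.23,"dz":0,"wx":0,"wy":0,"wz":0,"gripper":1},{"dx":0,"dy":-0.23,"dz":0,"wx":0,"wy":0,"wz":0,"gripper":1},{"dx":0,"dy":-0.23,"dz":0,"wx":0,"wy":0,"wz":0,"gripper":1},{"dx":0,"dy":0,"dz":0,"wx":0,"wy":0,"wz":0,"gripper":1},{"dx":0,"dy":0,"dz":0,"wx":0,"wy":0,"wz":0,"gripper":1}]' 60
cat >> h.py <<'E'
def wrist(name=None):
    p,R,s=pose();c=capture("wrist");H=np.array(c["hand_eye"])
    Rw=R@H[:3,:3];o=p+R@H[:3,3];c["R"]=Rw.T;c["t"]=-Rw.T@o
    if name: save(c,name)
    return c
E
python3 -c "
from h import *
go([.511,-.344,.2],.22)
c=wrist('pics/w1.png')
for n,z in (('scraper',.006),('rest',0)):
  for r in pinpoint('wrist',n)[:2]: print(n,r['score'],np.round(r['location']),at_z(c,r['location'],z).round(4))
for r in silhouettes('wrist','scraper')[:1]:
    b=cv2.boxPoints(cv2.minAreaRect(cv2.findNonZero(r['pixels'].astype('uint8'))));print(b,[at_z(c,q,.02).round(3).tolist() for q in b])
print(proj(c,[[.511,-.344,.055]]))
"
```

```text
clock: 3.75
eef_pos: [0.511, -0.3411, 0.2309]
eef_rot: [-0.444, 0.443, 0.551, -0.55]
force: [-0.7, 0.3, 0.2]
opening: 0.0852
clock 3.75 pos [ 0.511  -0.3411  0.2309] yaw -2.927 d units [-0.    -0.014 -0.155] wz units 0.006 tilt [-0.001 -0.     0.   ] F [-0.7  0.3  0.2] op 0.0852
scraper 0.94 [320. 173.] [ 0.5118 -0.3457  0.006 ]
scraper 0.46 [563. 257.] [0.5591 0.0291 0.006 ]
rest 0.76 [270.  36.] [ 0.3634 -0.4386  0.    ]
rest 0.59 [318. 172.] [ 0.5123 -0.3496  0.    ]
[[308.99997 214.99997]
 [308.99997 129.99997]
 [329.99997 129.99997]
 [329.99997 214.99997]] [[0.569, -0.349, 0.02], [0.459, -0.371, 0.02], [0.454, -0.346, 0.02], [0.563, -0.321, 0.02]]
[[321.57100931 180.84923779]]
```

View pics/w1.png

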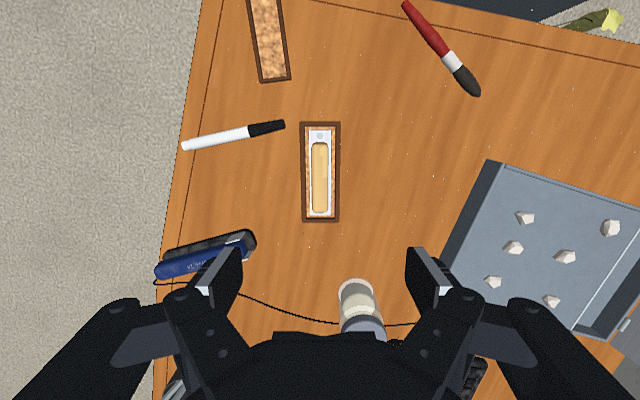

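```bash
python3 -c "
from h import *
c=wrist()
for q in [(319.5,178),(319.8,142),(319.8,213)]: print('grip',at_z(c,q,.055).round(4))
for q in [(300.5,122),(340,122),(301.5,221.5),(338.5,221.5),(320.2,171.7)]: print('rest',at_z(c,q,.014).round(4))
print(pinch_z)
"
```

```text
grip [ 0.5089 -0.3465  0.055 ]
grip [ 0.4683 -0.3548  0.055 ]
grip [ 0.5513 -0.337   0.055 ]
rest [ 0.4531 -0.3833  0.014 ]
rest [ 0.4425 -0.3351  0.014 ]
rest [ 0.5832 -0.3566  0.014 ]
rest [ 0.5723 -0.3066  0.014 ]
rest [ 0.5093 -0.346   0.014 ]
0.0187
```

```bash
python3 -m handwheel '[{"dx":-0.005,"dy":-0.022,"dz":-0.2,"wx":0,"wy":0,"wz":0,"gripper":1},{"dx":0,"dy":0,"dz":-0.25,"wx":0,"wy":0,"wz":0,"gripper":1},{"dx":0,"dy":0,"dz":-0.25,"wx":0,"wy":0,"wz":0,"gripper":1},{"dx":0,"dy":0,"dz":-0.2,"wx":0,"wy":0,"wz":0,"gripper":1},{"dx":0,"dy":0,"dz":-0.11,"wx":0,"wy":0,"wz":0,"gripper":1},{"dx":0,"dy":0,"dz":0,"wx":0,"wy":0,"wz":0,"gripper":0.5},{"dx":0,"dy":0,"dz":0,"wx":0,"wy":0,"wz":0,"gripper":-1},{"dx":0,"dy":0,"dz":0,"wx":0,"wy":0,"wz":0,"gripper":-1},{"dx":0,"dy":0,"dz":0,"wx":0,"wy":0,"wz":0,"gripper":-1},{"dx":0,"dy":0,"dz":0,"wx":0,"wy":0,"wz":0,"gripper":-1}]' 60
python3 -c "
from h import *
go([.511,-.344,.029],.22)"
```

```text
clock: 5.25
eef_pos: [0.5111, -0.3468, 0.031]
eef_rot: [0.443, -0.445, -0.551, 0.551]
force: [-1.1, 0.2, 5.9]
opening: 0.0187
clock 5.25 pos [ 0.5111 -0.3468  0.031 ] yaw -2.927 d units [-0.     0.014 -0.01 ] wz units 0.005 tilt [0.002 0.002 0.   ] F [-1.1  0.2  5.9] op 0.0187
```

```bash
python3 -m handwheel '[{"dx":0,"dy":0,"dz":0.1,"wx":0,"wy":0,"wz":0,"gripper":-1},{"dx":0,"dy":0,"dz":0.2,"wx":0,"wy":0,"wz":0,"gripper":-1},{"dx":0,"dy":0,"dz":0.2,"wx":0,"wy":0,"wz":0,"gripper":-1},{"dx":0,"dy":0.1,"dz":0,"wx":0,"wy":0,"wz":-0.1,"gripper":-1},{"dx":0,"dy":0.2,"dz":0,"wx":0,"wy":0,"wz":-0.1,"gripper":-1},{"dx":0,"dy":0.2,"dz":0,"wx":0,"wy":0,"wz":-0.085,"gripper":-1},{"dx":0,"dy":0.2,"dz":0,"wx":0,"wy":0,"wz":0,"gripper":-1},{"dx":0,"dy":0.2,"dz":0,"wx":0,"wy":0,"wz":0,"gripper":-1},{"dx":0,"dy":0,"dz":0,"wx":0,"wy":0,"wz":0,"gripper":-1},{"dx":0,"dy":0,"dz":0,"wx":0,"wy":0,"wz":0,"gripper":-1}]' 60
python3 -c "
from h import *
go(T(-.036,-.116,.060),YT);go(T(.036,-.116,.060),YT)
c=wrist('pics/w2.png')
print(proj(c,np.array([T(x,y,z) for x,y,z in [(.1,-.1425,.041),(-.1,-.1425,.041),(.095,.0775,.034),(-.095,.0775,.034),(.1,.1425,.034),(-.1,.1425,.034)]])).round())
for r in pinpoint('wrist','chip_1')[:7]: 
  w=at_z(c,r['location'],.039);d=w[:2]-CT;print(round(r['score'],2),np.round(r['location']),w.round(3),(d[0]*np.cos(YT)+d[1]*np.sin(YT)).round(3),(-d[0]*np.sin(YT)+d[1]*np.cos(YT)).round(3))
"
```

```text
clock: 6.5
eef_pos: [0.5106, -0.1664, 0.1302]
eef_rot: [-0.52, 0.521, 0.479, -0.479]
force: [0.3, -0.7, -1.1]
opening: 0.0188
clock 6.5 pos [ 0.5106 -0.1664  0.1302] yaw 3.058 d units [ 0.006  0.257 -0.351] wz units -0.002 tilt [0.001 0.001 0.   ] F [ 0.3 -0.7 -1.1] op 0.0188
clock 6.5 pos [ 0.5106 -0.1664  0.1302] yaw 3.058 d units [ 0.365  0.226 -0.351] wz units -0.002 tilt [0.001 0.001 0.   ] F [ 0.3 -0.7 -1.1] op 0.0188
[[349. 329.]
 [355. 124.]
 [562. 320.]
 [619. 130.]
 [624. 324.]
 [699. 124.]]
0.87 [429. 237.] [ 0.551 -0.074  0.039] -0.0 -0.072
0.84 [422. 189.] [ 0.506 -0.081  0.039] -0.045 -0.082
0.65 [513. 292.] [0.616 0.009 0.039] 0.058 0.017
0.6 [562. 168.] [0.496 0.037 0.039] -0.064 0.034
```

View pics/w2.png

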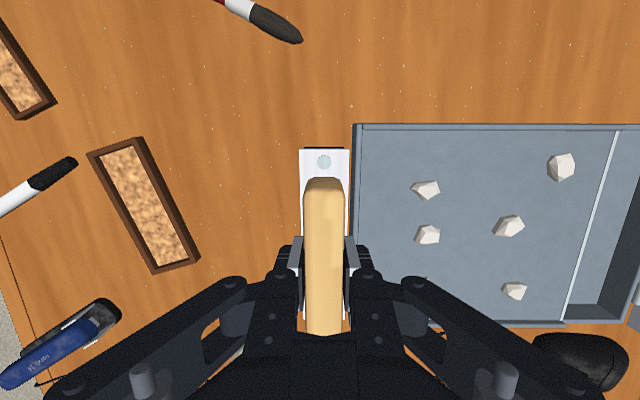

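```bash
python3 -m handwheel '[{"dx":0.01,"dy":0.13,"dz":0,"wx":0,"wy":0,"wz":0,"gripper":-1},{"dx":0.0,"dy":0.12,"dz":0,"wx":0,"wy":0,"wz":0,"gripper":-1},{"dx":0,"dy":0,"dz":-0.1,"wx":0,"wy":0,"wz":0,"gripper":-1},{"dx":0,"dy":0,"dz":-0.1,"wx":0,"wy":0,"wz":0,"gripper":-1},{"dx":0,"dy":0,"dz":-0.1,"wx":0,"wy":0,"wz":0,"gripper":-1},{"dx":0,"dy":0,"dz":-0.03,"wx":0,"wy":0,"wz":0,"gripper":-1},{"dx":0,"dy":0,"dz":-0.01,"wx":0,"wy":0,"wz":0,"gripper":-1},{"dx":0,"dy":0,"dz":-0.005,"wx":0,"wy":0,"wz":0,"gripper":-1},{"dx":0,"dy":0,"dz":0,"wx":0,"wy":0,"wz":0,"gripper":-1},{"dx":0,"dy":0,"dz":0,"wx":0,"wy":0,"wz":0,"gripper":-1}]' 60
python3 -c "
from h import *
go(T(-.034,-.116,.060),YT);go(T(-.034,.082,.060),YT)
c=wrist('pics/w3.png')"
```

```text
clock: 7.85
eef_pos: [0.5125, -0.116, 0.0608]
eef_rot: [-0.52, 0.521, 0.479, -0.479]
force: [-0.6, 0.8, -1.6]
opening: 0.0188
clock 7.85 pos [ 0.5125 -0.116   0.0608] yaw 3.058 d units [ 0.006  0.004 -0.004] wz units -0.001 tilt [0.    0.001 0.   ] F [-0.6  0.8 -1.6] op 0.0188
clock 7.85 pos [ 0.5125 -0.116   0.0608] yaw 3.058 d units [ 0.09   0.991 -0.004] wz units -0.001 tilt [0.    0.001 0.   ] F [-0.6  0.8 -1.6] op 0.0188
```

View pics/w3.png

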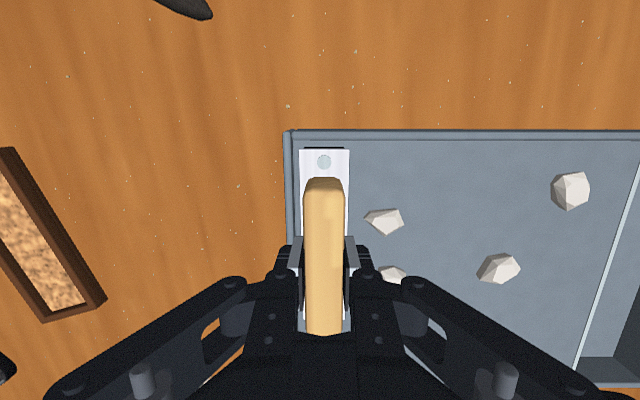

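```bash
python3 -m handwheel '[{"dx":0.009,"dy":0.05,"dz":-0.002,"wx":0,"wy":0,"wz":0,"gripper":-1},{"dx":0.009,"dy":0.11,"dz":0,"wx":0,"wy":0,"wz":0,"gripper":-1},{"dx":0.009,"dy":0.11,"dz":0,"wx":0,"wy":0,"wz":0,"gripper":-1},{"dx":0.009,"dy":0.11,"dz":0,"wx":0,"wy":0,"wz":0,"gripper":-1},{"dx":0.009,"dy":0.11,"dz":0,"wx":0,"wy":0,"wz":0,"gripper":-1},{"dx":0.009,"dy":0.11,"dz":0,"wx":0,"wy":0,"wz":0,"gripper":-1},{"dx":0.009,"dy":0.11,"dz":0,"wx":0,"wy":0,"wz":0,"gripper":-1},{"dx":0.009,"dy":0.11,"dz":0,"wx":0,"wy":0,"wz":0,"gripper":-1},{"dx":0.009,"dy":0.11,"dz":0,"wx":0,"wy":0,"wz":0,"gripper":-1},{"dx":0.009,"dy":0.07,"dz":0,"wx":0,"wy":0,"wz":0,"gripper":-1}]' 60
python3 -c "
from h import *
go(T(-.034,.086,.060),YT)
c=wrist('pics/w4.png')"
```

```text
clock: 9.15
eef_pos: [0.53, 0.0856, 0.0599]
eef_rot: [0.52, -0.52, -0.479, 0.479]
force: [0.2, 0.4, -1.6]
opening: 0.0192
clock 9.15 pos [0.53   0.0856 0.0599] yaw 3.059 d units [0.005 0.002 0.001] wz units -0.002 tilt [-0. -0.  0.] F [ 0.2  0.4 -1.6] op 0.0192
```

View pics/w4.png

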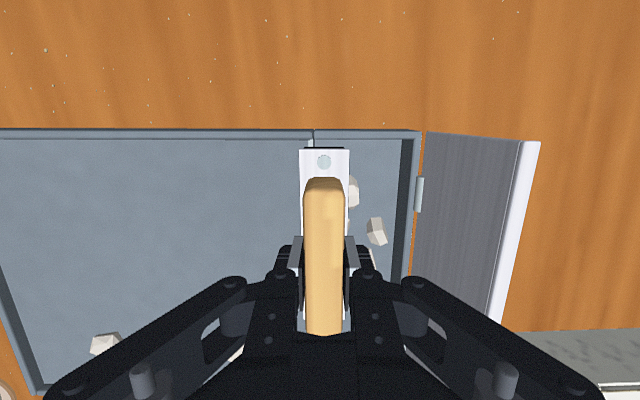

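```bash
python3 -m handwheel '[{"dx":0,"dy":0,"dz":0.15,"wx":0,"wy":0,"wz":0,"gripper":-1},{"dx":0.03,"dy":-0.1,"dz":0.15,"wx":0,"wy":0,"wz":0,"gripper":-1},{"dx":0.07,"dy":-0.25,"dz":0,"wx":0,"wy":0,"wz":0,"gripper":-1},{"dx":0.07,"dy":-0.25,"dz":0,"wx":0,"wy":0,"wz":0,"gripper":-1},{"dx":0.07,"dy":-0.25,"dz":0,"wx":0,"wy":0,"wz":0,"gripper":-1},{"dx":0.018,"dy":-0.19,"dz":0,"wx":0,"wy":0,"wz":0,"gripper":-1},{"dx":0,"dy":0,"dz":-0.05,"wx":0,"wy":0,"wz":0,"gripper":-1},{"dx":0,"dy":0,"dz":-0.15,"wx":0,"wy":0,"wz":0,"gripper":-1},{"dx":0,"dy":0,"dz":-0.07,"wx":0,"wy":0,"wz":0,"gripper":-1},{"dx":0,"dy":0,"dz":-0.03,"wx":0,"wy":0,"wz":0,"gripper":-1}]' 60
python3 -c "
from h import *
go(T(.034,-.116,.060),YT);go(T(.034,.086,.060),YT)"
```

```text
clock: 10.45
eef_pos: [0.5809, -0.1229, 0.0589]
eef_rot: [0.521, -0.519, -0.478, 0.479]
force: [-14.0, 7.9, 43.8]
opening: 0.0192
clock 10.45 pos [ 0.5809 -0.1229  0.0589] yaw 3.058 d units [0.003 0.01  0.006] wz units -0.002 tilt [-0.001 -0.002  0.   ] F [-14.    7.9  43.8] op 0.0192
clock 10.45 pos [ 0.5809 -0.1229  0.0589] yaw 3.058 d units [0.089 1.016 0.006] wz units -0.002 tilt [-0.001 -0.002  0.   ] F [-14.    7.9  43.8] op 0.0192
```

```bash
python3 -m handwheel '[{"dx":0,"dy":0,"dz":0.05,"wx":0,"wy":0,"wz":0,"gripper":-1},{"dx":0,"dy":0,"dz":0,"wx":0,"wy":0,"wz":0,"gripper":-1},{"dx":0,"dy":0,"dz":0,"wx":0,"wy":0,"wz":0,"gripper":-1},{"dx":0,"dy":0,"dz":0,"wx":0,"wy":0,"wz":0,"gripper":-1},{"dx":0,"dy":0,"dz":0,"wx":0,"wy":0,"wz":0,"gripper":-1},{"dx":0,"dy":0,"dz":0,"wx":0,"wy":0,"wz":0,"gripper":-1},{"dx":0,"dy":0,"dz":0,"wx":0,"wy":0,"wz":0,"gripper":-1},{"dx":0,"dy":0,"dz":0,"wx":0,"wy":0,"wz":0,"gripper":-1},{"dx":0,"dy":0,"dz":0,"wx":0,"wy":0,"wz":0,"gripper":-1},{"dx":0,"dy":0,"dz":0,"wx":0,"wy":0,"wz":0,"gripper":-1}]' 60
python3 -c "
from h import *
go(T(.034,-.116,.060),YT)
p,R,s=pose();c=wrist('pics/w5.png');t=capture('top');save(t,'pics/t5.png')
print('end', (at_z(c,(324,149),p[2]-.025+.016)-p).round(4))
a=cv2.resize(t['img'][120:240,190:350,::-1],(800,600),interpolation=2);b=cv2.resize(c['img'][100:400,:,::-1],(800,375));cv2.imwrite('pics/m5.png',cv2.resize(np.vstack([a,b]),(480,585)))
"
```

```text
clock: 11.7
eef_pos: [0.5818, -0.1239, 0.0699]
eef_rot: [0.521, -0.521, -0.479, 0.479]
force: [-0.8, -0.2, -1.0]
opening: 0.0186
clock 11.7 pos [ 0.5818 -0.1239  0.0699] yaw 3.058 d units [-0.001  0.015 -0.049] wz units -0.001 tilt [-0. -0.  0.] F [-0.8 -0.2 -1. ] op 0.0186
end [-0.0559  0.0042 -0.009 ]
```

View pics/m5.png

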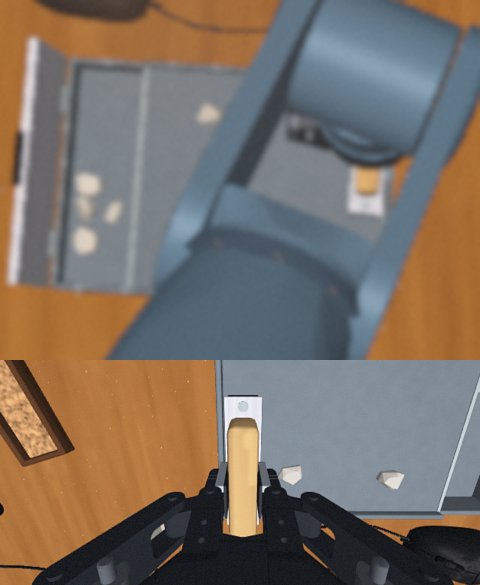

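```bash
python3 -m handwheel '[{"dx":-0.005,"dy":0.015,"dz":-0.02,"wx":0,"wy":0,"wz":0,"gripper":-1},{"dx":0,"dy":0.02,"dz":-0.02,"wx":0,"wy":0,"wz":0,"gripper":-1},{"dx":0.009,"dy":0.1,"dz":-0.007,"wx":0,"wy":0,"wz":0,"gripper":-1},{"dx":0.01,"dy":0.12,"dz":0,"wx":0,"wy":0,"wz":0,"gripper":-1},{"dx":0.01,"dy":0.12,"dz":0,"wx":0,"wy":0,"wz":0,"gripper":-1},{"dx":0.01,"dy":0.12,"dz":0,"wx":0,"wy":0,"wz":0,"gripper":-1},{"dx":0.01,"dy":0.12,"dz":0,"wx":0,"wy":0,"wz":0,"gripper":-1},{"dx":0.01,"dy":0.12,"dz":0,"wx":0,"wy":0,"wz":0,"gripper":-1},{"dx":0.01,"dy":0.12,"dz":0,"wx":0,"wy":0,"wz":0,"gripper":-1},{"dx":0.01,"dy":0.1,"dz":0,"wx":0,"wy":0,"wz":0,"gripper":-1}]' 60
python3 -c "
from h import *
go(T(.034,.089,.060),YT)"
```

```text
clock: 13.05
eef_pos: [0.5963, 0.0693, 0.0604]
eef_rot: [0.52, -0.52, -0.479, 0.479]
force: [0.0, 0.1, -2.1]
opening: 0.0188
clock 13.05 pos [0.5963 0.0693 0.0604] yaw 3.059 d units [ 0.013  0.07  -0.002] wz units -0.002 tilt [-0. -0.  0.] F [ 0.   0.1 -2.1] op 0.0188
```

Finish the stroke, lift, swing out to the right for a clear look.

```bash
python3 -m handwheel '[{"dx":0.007,"dy":0.08,"dz":0,"wx":0,"wy":0,"wz":0,"gripper":-1},{"dx":0,"dy":0,"dz":0,"wx":0,"wy":0,"wz":0,"gripper":-1},{"dx":0,"dy":0,"dz":0.15,"wx":0,"wy":0,"wz":0,"gripper":-1},{"dx":-0.05,"dy":-0.2,"dz":0.2,"wx":0,"wy":0,"wz":0.07,"gripper":-1},{"dx":-0.05,"dy":-0.3,"dz":0,"wx":0,"wy":0,"wz":0.07,"gripper":-1},{"dx":-0.05,"dy":-0.3,"dz":0,"wx":0,"wy":0,"wz":0.07,"gripper":-1},{"dx":-0.05,"dy":-0.3,"dz":0,"wx":0,"wy":0,"wz":0.075,"gripper":-1},{"dx":-0.05,"dy":-0.3,"dz":0,"wx":0,"wy":0,"wz":0,"gripper":-1},{"dx":-0.05,"dy":-0.3,"dz":0,"wx":0,"wy":0,"wz":0,"gripper":-1},{"dx":-0.05,"dy":-0.3,"dz":0,"wx":0,"wy":0,"wz":0,"gripper":-1}]' 60
python3 -c "
from h import *
go([.5105,-.3465,.035],.214)
c=wrist();t=capture('top')
ins=t['img'][120:240,190:350,::-1];a=cv2.resize(ins,(800,600),interpolation=2);b=cv2.resize(c['img'][100:400,:,::-1],(800,375));cv2.imwrite('pics/m6.png',cv2.resize(np.vstack([a,b]),(480,585)))
"
```

```text
clock: 14.3
eef_pos: [0.5269, -0.3197, 0.1306]
eef_rot: [0.444, -0.444, -0.55, 0.55]
force: [0.9, -0.4, -1.2]
opening: 0.0188
clock 14.3 pos [ 0.5269 -0.3197  0.1306] yaw -2.928 d units [-0.082 -0.134 -0.478] wz units 0.001 tilt [0. 0. 0.] F [ 0.9 -0.4 -1.2] op 0.0188
```

View pics/m6.png

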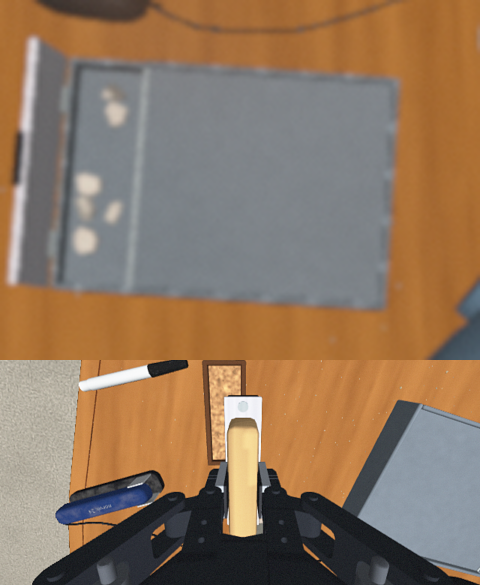

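```bash
python3 -m handwheel '[{"dx":-0.079,"dy":-0.136,"dz":0,"wx":0,"wy":0,"wz":0,"gripper":-1},{"dx":0,"dy":0,"dz":0,"wx":0,"wy":0,"wz":0,"gripper":-1},{"dx":0,"dy":0,"dz":-0.2,"wx":0,"wy":0,"wz":0,"gripper":-1},{"dx":0,"dy":0,"dz":-0.17,"wx":0,"wy":0,"wz":0,"gripper":-1},{"dx":0,"dy":0,"dz":-0.08,"wx":0,"wy":0,"wz":0,"gripper":-1},{"dx":0,"dy":0,"dz":-0.03,"wx":0,"wy":0,"wz":0,"gripper":-1},{"dx":0,"dy":0,"dz":-0.01,"wx":0,"wy":0,"wz":0,"gripper":-1},{"dx":0,"dy":0,"dz":-0.003,"wx":0,"wy":0,"wz":0,"gripper":-1},{"dx":0,"dy":0,"dz":0,"wx":0,"wy":0,"wz":0,"gripper":-1},{"dx":0,"dy":0,"dz":0,"wx":0,"wy":0,"wz":0,"gripper":-1}]' 60
python3 -c "
from h import *
go([.5111,-.3468,.031],.214)"
```

```text
clock: 15.65
eef_pos: [0.5125, -0.3444, 0.0325]
eef_rot: [0.443, -0.444, -0.551, 0.551]
force: [-0.1, 0.2, -1.9]
opening: 0.0189
clock 15.65 pos [ 0.5125 -0.3444  0.0325] yaw -2.927 d units [-0.007 -0.012 -0.008] wz units -0.0 tilt [0.001 0.001 0.   ] F [-0.1  0.2 -1.9] op 0.0189
```

```bash
python3 -m handwheel '[{"dx":-0.007,"dy":-0.012,"dz":-0.003,"wx":0,"wy":0,"wz":0,"gripper":-1},{"dx":0,"dy":0,"dz":-0.004,"wx":0,"wy":0,"wz":0,"gripper":-1},{"dx":0,"dy":0,"dz":0,"wx":0,"wy":0,"wz":0,"gripper":-0.3},{"dx":0,"dy":0,"dz":0,"wx":0,"wy":0,"wz":0,"gripper":0.2},{"dx":0,"dy":0,"dz":0,"wx":0,"wy":0,"wz":0,"gripper":0.6},{"dx":0,"dy":0,"dz":0,"wx":0,"wy":0,"wz":0,"gripper":0.6},{"dx":0,"dy":0,"dz":0.1,"wx":0,"wy":0,"wz":0,"gripper":0.6},{"dx":0,"dy":0,"dz":0.25,"wx":0,"wy":0,"wz":0,"gripper":0.6},{"dx":0,"dy":0,"dz":0.3,"wx":0,"wy":0,"wz":0,"gripper":0.6},{"dx":0,"dy":0,"dz":0.3,"wx":0,"wy":0,"wz":0,"gripper":-1}]' 60
python3 -c "
from h import *
go(T(-.035,.205,.215),YT)
c=wrist();t=capture('top')
for cam,cc in (('wrist',c),('top',t)):
  for n,z in (('scraper',.006),('rest',0)):
    for r in pinpoint(cam,n)[:2]: print(cam,n,round(r['score'],2),at_z(cc,r['location'],z).round(4))
b=c['img'][80:330,180:480,::-1];cv2.imwrite('pics/w7.png',cv2.resize(b,None,fx=2,fy=2))"
```

```text
clock: 16.9
eef_pos: [0.5107, -0.3464, 0.224]
eef_rot: [0.443, -0.444, -0.551, 0.551]
force: [1.0, -1.2, 0.2]
opening: 0.0517
clock 16.9 pos [ 0.5107 -0.3464  0.224 ] yaw -2.927 d units [ 0.146  2.756 -0.045] wz units -0.286 tilt [0.001 0.001 0.   ] F [ 1.  -1.2  0.2] op 0.0517
wrist scraper 0.74 [ 0.5138 -0.3485  0.006 ]
wrist rest 0.98 [ 0.5137 -0.3435  0.    ]
wrist rest 0.7 [ 0.363  -0.4411  0.    ]
top scraper 0.69 [ 0.5176 -0.3465  0.006 ]
top rest 0.66 [ 0.5102 -0.3461  0.    ]
top rest 0.59 [0.363  0.2296 0.    ]
```

View pics/w7.png

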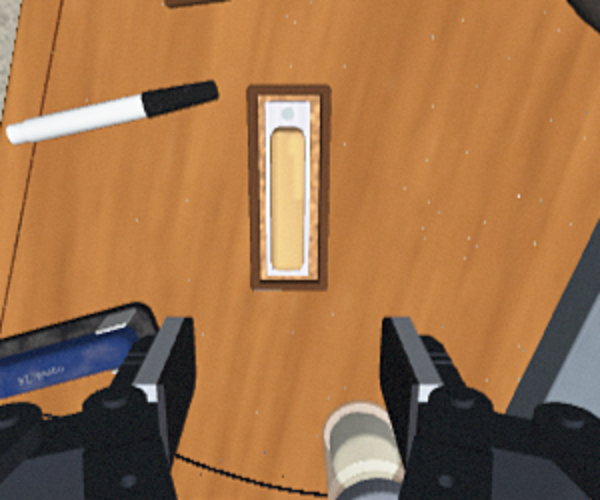

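```bash
python3 -m handwheel '[{"dx":0.014,"dy":0.27,"dz":0,"wx":0,"wy":0,"wz":-0.04,"gripper":-1},{"dx":0.014,"dy":0.28,"dz":0,"wx":0,"wy":0,"wz":-0.04,"gripper":-1},{"dx":0.014,"dy":0.28,"dz":0,"wx":0,"wy":0,"wz":-0.04,"gripper":-1},{"dx":0.014,"dy":0.28,"dz":0,"wx":0,"wy":0,"wz":-0.04,"gripper":-1},{"dx":0.014,"dy":0.28,"dz":0,"wx":0,"wy":0,"wz":-0.04,"gripper":-1},{"dx":0.014,"dy":0.28,"dz":0,"wx":0,"wy":0,"wz":-0.04,"gripper":-1},{"dx":0.014,"dy":0.28,"dz":0,"wx":0,"wy":0,"wz":-0.046,"gripper":-1},{"dx":0.014,"dy":0.28,"dz":0,"wx":0,"wy":0,"wz":0,"gripper":-1},{"dx":0.014,"dy":0.27,"dz":0,"wx":0,"wy":0,"wz":0,"gripper":-1},{"dx":0.014,"dy":0.26,"dz":0,"wx":0,"wy":0,"wz":0,"gripper":-1}]' 60
python3 -c "
from h import *
go(T(-.035,.205,.085),YT)
c=wrist('pics/w8.png')
print(proj(c,np.array([T(x,y,z) for x,y,z in [(-.1,.1425,.035),(.1,.1425,.035)]])).round())
for r in pinpoint('wrist','lid_edge')[:2]: print(r)
for r in pinpoint('scene','lid_edge')[:2]: print(r)"
```

```text
clock: 18.45
eef_pos: [0.5374, 0.2072, 0.2185]
eef_rot: [0.521, -0.52, -0.477, 0.479]
force: [0.1, -0.7, 0.5]
opening: -0.0001
clock 18.45 pos [0.5374 0.2072 0.2185] yaw 3.057 d units [ 0.013 -0.012 -0.667] wz units -0.0 tilt [ 0.001 -0.004  0.   ] F [ 0.1 -0.7  0.5] op -0.0001
[[267. 127.]
 [276. 281.]]
{'location': [281.9, 150.2], 'score': 0.63}
```

View pics/w8.png

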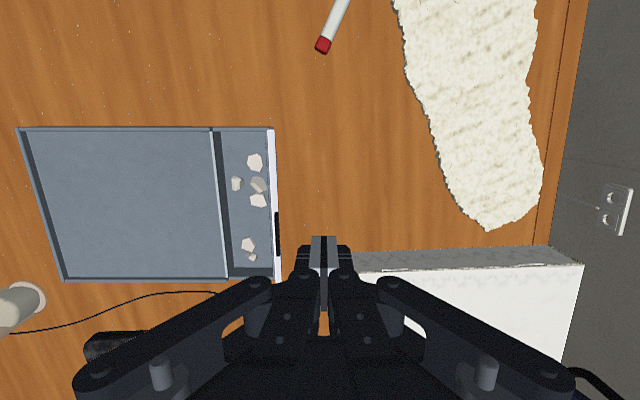

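```bash
python3 -m handwheel '[{"dx":0,"dy":0,"dz":-0.22,"wx":0,"wy":0,"wz":0,"gripper":-1},{"dx":0,"dy":0,"dz":-0.25,"wx":0,"wy":0,"wz":0,"gripper":-1},{"dx":0,"dy":0,"dz":-0.2,"wx":0,"wy":0,"wz":0,"gripper":-1},{"dx":0,"dy":-0.05,"dz":0,"wx":0,"wy":0,"wz":0,"gripper":-1},{"dx":0,"dy":-0.05,"dz":0,"wx":0,"wy":0,"wz":0,"gripper":-1},{"dx":0,"dy":-0.05,"dz":0,"wx":0,"wy":0,"wz":0,"gripper":-1},{"dx":0,"dy":-0.05,"dz":0,"wx":0,"wy":0,"wz":0,"gripper":-1},{"dx":0,"dy":-0.05,"dz":0,"wx":0,"wy":0,"wz":0,"gripper":-1},{"dx":0,"dy":-0.05,"dz":0,"wx":0,"wy":0,"wz":0,"gripper":-1},{"dx":0,"dy":-0.05,"dz":0,"wx":0,"wy":0,"wz":0,"gripper":-1}]' 60
python3 -c "
from h import *
go(T(-.035,.131,.083),YT);go(T(-.035,.1125,.069),YT);go(T(-.035,.105,.054),YT);go(T(-.035,.1025,.041),YT)"
```

```text
clock: 19.85
eef_pos: [0.5385, 0.1349, 0.0863]
eef_rot: [0.521, -0.521, -0.478, 0.478]
force: [-0.5, 1.6, -1.5]
opening: 0.0002
clock 19.85 pos [0.5385 0.1349 0.0863] yaw 3.057 d units [-0.024 -0.02  -0.016] wz units -0.0 tilt [-0.    -0.001  0.   ] F [-0.5  1.6 -1.5] op 0.0002
clock 19.85 pos [0.5385 0.1349 0.0863] yaw 3.057 d units [-0.031 -0.112 -0.086] wz units -0.0 tilt [-0.    -0.001  0.   ] F [-0.5  1.6 -1.5] op 0.0002
clock 19.85 pos [0.5385 0.1349 0.0863] yaw 3.057 d units [-0.035 -0.149 -0.161] wz units -0.0 tilt [-0.    -0.001  0.   ] F [-0.5  1.6 -1.5] op 0.0002
clock 19.85 pos [0.5385 0.1349 0.0863] yaw 3.057 d units [-0.036 -0.162 -0.226] wz units -0.0 tilt [-0.    -0.001  0.   ] F [-0.5  1.6 -1.5] op 0.0002
```

```bash
python3 -m handwheel '[{"dx":-0.008,"dy":-0.04,"dz":-0.02,"wx":0,"wy":0,"wz":0,"gripper":-1},{"dx":-0.008,"dy":-0.04,"dz":-0.025,"wx":0,"wy":0,"wz":0,"gripper":-1},{"dx":-0.005,"dy":-0.04,"dz":-0.03,"wx":0,"wy":0,"wz":0,"gripper":-1},{"dx":-0.005,"dy":-0.03,"dz":-0.035,"wx":0,"wy":0,"wz":0,"gripper":-1},{"dx":0,"dy":-0.02,"dz":-0.035,"wx":0,"wy":0,"wz":0,"gripper":-1},{"dx":0,"dy":-0.01,"dz":-0.035,"wx":0,"wy":0,"wz":0,"gripper":-1},{"dx":0,"dy":0,"dz":-0.03,"wx":0,"wy":0,"wz":0,"gripper":-1},{"dx":0,"dy":0,"dz":-0.015,"wx":0,"wy":0,"wz":0,"gripper":-1},{"dx":0,"dy":0,"dz":-0.005,"wx":0,"wy":0,"wz":0,"gripper":-1},{"dx":0,"dy":0,"dz":0,"wx":0,"wy":0,"wz":0,"gripper":-1}]' 60
python3 -c "
from h import *
go(T(-.035,.1025,.038),YT)"
```

```text
clock: 21.1
eef_pos: [0.5336, 0.0997, 0.0405]
eef_rot: [0.521, -0.521, -0.478, 0.478]
force: [0.3, 0.3, -0.2]
opening: 0.0002
clock 21.1 pos [0.5336 0.0997 0.0405] yaw 3.057 d units [-0.011  0.015 -0.012] wz units -0.0 tilt [-0. -0.  0.] F [ 0.3  0.3 -0.2] op 0.0002
```

Press a bit further, watching the force.

```bash
python3 -m handwheel '[{"dx":0,"dy":0,"dz":-0.005,"wx":0,"wy":0,"wz":0,"gripper":-1},{"dx":0,"dy":0,"dz":-0.005,"wx":0,"wy":0,"wz":0,"gripper":-1},{"dx":0,"dy":0,"dz":-0.003,"wx":0,"wy":0,"wz":0,"gripper":-1},{"dx":0,"dy":0,"dz":-0.003,"wx":0,"wy":0,"wz":0,"gripper":-1},{"dx":0,"dy":0,"dz":0,"wx":0,"wy":0,"wz":0,"gripper":-1},{"dx":0,"dy":0,"dz":0,"wx":0,"wy":0,"wz":0,"gripper":-1},{"dx":0,"dy":0,"dz":0,"wx":0,"wy":0,"wz":0,"gripper":-1},{"dx":0,"dy":0,"dz":0,"wx":0,"wy":0,"wz":0,"gripper":-1},{"dx":0,"dy":0,"dz":0,"wx":0,"wy":0,"wz":0,"gripper":-1},{"dx":0,"dy":0,"dz":0,"wx":0,"wy":0,"wz":0,"gripper":-1}]' 60
python3 -c "
from h import *
go(T(-.035,.1025,.038),YT)"
```

```text
clock: 22.35
eef_pos: [0.5339, 0.0996, 0.0398]
eef_rot: [-0.521, 0.521, 0.478, -0.478]
force: [-9.3, 0.5, 21.8]
opening: 0.0001
clock 22.35 pos [0.5339 0.0996 0.0398] yaw 3.057 d units [-0.013  0.015 -0.009] wz units -0.001 tilt [0. 0. 0.] F [-9.3  0.5 21.8] op 0.0001
```

```bash
python3 -m handwheel '[{"dx":0,"dy":0,"dz":0.05,"wx":0,"wy":0,"wz":0,"gripper":-1},{"dx":0,"dy":0,"dz":0.2,"wx":0,"wy":0,"wz":0,"gripper":-1},{"dx":0,"dy":0,"dz":0.25,"wx":0,"wy":0,"wz":0,"gripper":-1},{"dx":-0.05,"dy":0.2,"dz":0.25,"wx":0,"wy":0,"wz":0,"gripper":-1},{"dx":-0.05,"dy":0.25,"dz":0,"wx":0,"wy":0,"wz":0,"gripper":-1},{"dx":-0.05,"dy":0.25,"dz":0,"wx":0,"wy":0,"wz":0,"gripper":-1},{"dx":-0.05,"dy":0.1,"dz":0,"wx":0,"wy":0,"wz":0,"gripper":-1},{"dx":0,"dy":0,"dz":0,"wx":0,"wy":0,"wz":0,"gripper":-1},{"dx":0,"dy":0,"dz":0,"wx":0,"wy":0,"wz":0,"gripper":-1},{"dx":0,"dy":0,"dz":0,"wx":0,"wy":0,"wz":0,"gripper":-1}]' 60
python3 -c "
from h import *
go(T(-.035,.1025,.038),YT)
c=capture('scene');t=capture('top')
E=[T(x,.1425-.068,.037) for x in (-.1,.1)]
print(proj(t,E).round(),proj(c,E).round())
for cam,cc in (('scene',c),('top',t)):
  for n,z in (('scraper',.006),('rest',0),('lid_edge',.037)):
    for r in pinpoint(cam,n)[:1]: print(cam,n,round(r['score'],2),np.round(r['location'],1),at_z(cc,r['location'],z).round(4))
print('expect edge',T(0,.0745,.037),proj(c,[T(0,.0745,.037)]),proj(t,[T(0,.0745,.037)]))
a=cv2.resize(c['img'][120:280,230:450,::-1],(660,480));b=cv2.resize(t['img'][130:240,180:430,::-1],(660,290));cv2.imwrite('pics/m9.png',cv2.resize(np.vstack([a,b]),(510,595)))"
```

```text
clock: 23.6
eef_pos: [0.4945, 0.2571, 0.1855]
eef_rot: [-0.521, 0.521, 0.478, -0.478]
force: [-0.6, 0.2, 0.5]
opening: 0.0002
clock 23.6 pos [0.4945 0.2571 0.1855] yaw 3.055 d units [ 0.184 -0.772 -0.738] wz units 0.001 tilt [0. 0. 0.] F [-0.6  0.2  0.5] op 0.0002
[[233. 218.]
 [240. 140.]] [[270. 191.]
 [324. 171.]]
scene scraper 0.86 [398.7 260.8] [ 0.5026 -0.3527  0.006 ]
scene rest 0.82 [393.6 315.2] [ 0.3693 -0.4405  0.    ]
scene lid_edge 0.88 [300.4 177.6] [0.581  0.0832 0.037 ]
top scraper 0.71 [398.1 198.6] [ 0.507  -0.3485  0.006 ]
top rest 0.85 [394.1 195.4] [ 0.5162 -0.3394  0.    ]
top lid_edge 0.82 [237.5 181. ] [0.558  0.0691 0.037 ]
expect edge [0.56382488 0.07173103 0.037     ] [[298.53681065 180.5447914 ]] [[236.45730754 178.74801694]]
```

View pics/m9.png

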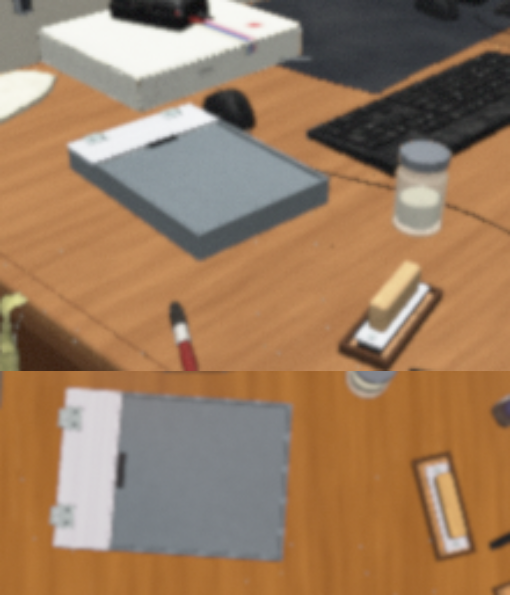

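```bash
python3 -c "
from rig import *
print(hand_in())"
```

```text
the job is handed in; nothing more can be done
None
```

I wiped all six chips into the trough with the scraper in two strokes, stood it back in its rest, pushed the lid shut with the closed fingers, and handed in at about 24 s.

- **Chips:** the pictures taken before shutting showed all six in the trough and the plate clear. I couldn't see them under the shut lid.
- **Scraper:** the wrist picture after release showed it centred and upright in its rest. The network position estimates for it and the rest differed by up to about 13 mm in the top camera. I went by the wrist picture instead, and the release pose matched the grasp pose to under 1 mm.
- **Lid:** it looked flat from both cameras, and it stopped hard at about 22 N with the fingertips at z = 39.8 mm. The lid's free edge showed within 3 pixels of the place expected when shut. I had no direct reading of the lid angle.
- **Unplanned contact:** when I set the scraper down for the second stroke it pressed on the plate with about 44 N. The wrist limit is 120 N; I lifted it and carried on slightly higher.
- **Other things:** I saw no sign that the other things on the desk had moved, but I didn't measure them again.

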